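# Clamp the rail and hold the lug in its slot for tacking

### The arm

A 6-joint arm with a two-finger parallel gripper is mounted at the origin on the work surface. World frame = base frame: x ahead of the robot, y to its left, z up, the work surface at z = 0. Lengths are in m, angles in rad, forces in N, time in s.
With the tool pointing down it reaches from about 0.375 to 0.9 m from the base axis. Payload 3.1 kg.
Tool frame: the origin (TCP) lies midway between the tips of the shut fingers; the grasp point (between the pads) lies 19 mm behind it; y points along the fingers, x is the direction in which the jaws open and shut, and the axes are right-handed (so a half turn about y gives the same grasp; the last joint's range is limited). The gripper opens to 87 mm and grips with 3 to 60 N. Pads are 19 mm wide; open, the fingers measure 117 mm over their backs; the gripper's body (75 mm by 190 mm) begins 51 mm behind the grasp point.
Start: joints at [-1.446, 0.527, 1.433, -0, 1.181, -0.178], TCP at [0.187, -0.596, 0.223] pointing down, gripper open.
Joint ranges: [-3.08, 3.08], [-0.75, 2.2], [0.22, 2.44], [-1.43, 4.57], [0, 2.65], [-2.85, 2.85]. Speed limits (rad/s): [2.79, 2.79, 3.14, 3.14, 3.14, 3.14].

### API

Orientations are given as a unit quaternion [w, x, y, z].
In Python, from cell import sense, camera, camera_info, sign_off gives the robot as it stands. The module is installed in compiled form; this text tells all that it offers.
- The arm moves only by the shell command python3 -m pendant 'ROWS'. ROWS is JSON, a list of rows, each a list of 5 numbers: the opening, from 0 (shut) to 1 (fully open), then the shift along the world's x, y, z in m, then the turn about the world's z in rad. In form: [[hand, x, y, z, roll], ...]. A call has 1 to 12 rows; each row is the pose to reach, as a shift and turn from the pose commanded when the call began; what a row does not reach only later rows make up. A row lasts 1/10 s, in which the tool goes at most 50 mm and 8.59 degrees, less where a joint would pass 70% of its speed; a pose out of reach is approached as far as the arm can. A call with a gripper value outside its range is refused whole. The fingers move at their own pace and stop on an object; the grip force is fixed at half the most. Time passes only in rows, so rows that repeat a pose let the fingers close. It gives the time, the measured TCP pose, the force and the opening at its end, in the units of the state.
- sense(): the state, without advancing time (a new reading comes with each control period).
- camera(name): name is "scene" or "top" or "wrist"; returns (picture, depth): 480x640x3 uint8, red, green, blue; 480x640 float32, m along the optical axis (not along the pixel's ray), 0 where there is no reading.
- camera_info(name): a dict with "vertical_fov" (degrees; the focal length in pixels is half the picture's height over the tangent of half this angle, whatever the lens; pixels are square), "cx", "cy" (the principal point, pixels), "k1" (the pictures are not rectified: a ray, as slopes to the right and down, at radius r is drawn at 1 + k1 r^2 times it, then the intrinsics apply), "world_to_cam" (4x4, takes a point from world to camera coordinates). Camera axes: x right, y up, looking along -z (the intrinsics and any distortion apply to the point x, -y, -z); pixel columns grow to the right and rows downward; lengths in m; the calibration is good to about 2 mm. A picture is of the moment at which its call begins: read the wrist's pose just before it. camera_info takes no time and is no camera call; for the wrist camera it gives the pose at the moment of the call.
- sign_off(): hands the job in, once; it reports no verdict.
The state is a dict: "t": time; "qpos": joint angles; "joint_velocities": joint speeds; "tau": joint torques, N m; "tool_pos": TCP position; "orientation": TCP orientation; "force": force on the tool from outside, world axes, zero at the start; "torque": the same for the moment, N m; "gripper_width": opening from 0.0 (shut) to 1.0 (fully open).
Only numpy, scipy, OpenCV 4.12 (cv2) and the standard library are available. Lean on these libraries where they do the work, as an engineer would, in place of code of your own. Each camera call takes 0.05 s, during which the arm holds its last target. There are 200 camera calls.

### The job

A slotted aluminium rail lies unclamped in the welding fixture: first lock it by turning the wing knob of the clamp clockwise until it clicks past its detent. Then take the T-shaped lug (the one with a shoulder on both sides) out of the wooden block, pass its tab straight down through the slot in the rail, and finish while still gripping it there, upright and steady, ready for tack welding, with a gap of about 5 mm left between its shoulders and the rail so that only the gripper carries it. Leave the clamp locked and the rail where it lies, and do not disturb the two other blanks or the loose things on the bench.

Things in the scene. Friction and masses are not known exactly. Their poses are not given: they have to be found in the camera images.
- clamp_knob (a joint): Angle of the clamp's black wing knob on its vertical axis, rad: starts at 0 to 0.35 (open), grows clockwise seen from above. It turns lightly, but between 0.5 and 0.8 a spring plunger resists with up to 0.3 N m; from about 0.87 it clicks over by itself to about 1.07, where the clamp arm, which comes down as the knob turns, presses firmly on the rail (locked) and the knob hardly turns further.
- knob_grip (a point): On the knob's axis at the height to grip, 140 mm above the bench. The grip is an upright wing 60 mm long, 16 mm thick and 40 mm tall (26 mm of it below this point, 14 mm above), standing on a skirt disc 48 mm wide. This point turns with the knob: its x axis is across the wing (the thickness to grip), its y axis along the wing. With the knob at 0 the wing lies along the rail.
- fixture: Dark steel welding fixture bolted to the bench; origin on the bench under the middle of the rail, y axis along the rail. Base plate 190 x 360 x 12 mm, its middle 20 mm to +x of the origin. The clamp post with the knob stands at x +62, y +80 mm, with a bracket for the spring plunger 55 mm beyond it in y, 118 mm tall; the end stop of the rail at y -158 mm.
- rail: Aluminium box section 60 (x) x 300 (y) x 50 (z) mm, wall 5 mm, 0.85 kg, with a stub of round tube at its +y end, lying loose in the fixture; origin at the centre of its underside, which is 32 mm above the bench; its top is 82 mm above the bench.
- rail_slot (a point): Centre of the mouth of the slot, on the rail's top face; axes as the rail's. The slot goes through the 5 mm top wall only: 42 mm long (y) and 12 mm wide (x), 2 mm more than the lug's tab in both directions. Below the wall the rail is hollow for 40 mm.
- lug: T-shaped flat aluminium lug, 10 mm thick (x), 84 mm tall (z), 0.1 to 0.16 kg, standing upright in the block. Origin: centre of the lower end of its tab. Tab 40 mm wide (y), 32 mm long, 1 mm chamfer at its end; head from z 32 to 84 mm, 64 mm wide (a 12 mm shoulder each side), 10 mm holes at y -22 and +22, z 64. Grip it across its thickness, mid head (z about 60). Same turned half round.
- lug_tip (a point): The lower end of the lug's tab, at its centre (the lug's origin).
- rack: Dark wooden block 200 (x) x 80 (y) x 32 mm fixed to the bench, origin under its centre; three slots 75 mm apart along x, each 13 x 43 mm and 26 mm deep. The blanks stand in them with their faces to the block's x; the floor of the slots is 6 mm above the bench.
- blank_half: Other blank, standing in the block: same tab and height, but a 12 mm shoulder on one side only (head 52 mm wide, one hole). Origin at the centre of the lower end of its tab. To be left.
- blank_plain: Other blank, standing in the block: plain straight bar 10 x 40 x 84 mm without shoulders or holes. Origin at the centre of its lower end. To be left.
- wire_brush: Wire brush 240 mm long lying on the bench on the robot's side of the fixture, origin under its middle. To be left.
- hammer: Hammer 260 mm long lying on the bench on the robot's side of the block, origin under its middle. To be left.
- square: L-shaped magnetic square of dark steel, 110 x 118 x 18 mm, lying beyond the fixture, origin under the middle of its long leg. To be left.
- offcut: Upright piece of aluminium tube, 38 mm across and 60 mm tall, beyond the block, origin under its centre. To be left.
- tin: Steel tin 72 mm across and 80 mm tall to the right of the block, origin under its centre. To be left.
Things that resemble listed ones, but are neither listed nor needed, are in the scene too. What is shaped like the lug but purple, turquoise or yellow is not meant.

How it is judged:
By the outcome, as a careful person would: the job done as asked, in the order asked, and still so for the second after the job is handed in, while the arm keeps its last pose, push and grip.
It also fails if it takes over 58 s, if anything falls off the work surface, if the arm or the gripper's body presses on something with over 40 N, if the wrist force passes 120 N, or if a joint passes its speed limit or range.

## Working session

There is one attempt and no reset: what is moved stays moved. The work goes in short steps, Python scripts to look and compute and a shell command to move; the robot and the scene stay as the last step left them, time stands still between calls to the robot, and variables do not carry over. Pictures are saved under pics/ and viewed, about 8 in all and at most 12, crops included, and the job is handed in when it is done.

```bash
mkdir -p pics; cat > h.py <<'E'
import numpy as np,cv2
from cell import sense,camera,camera_info
def ray(ci,u,v):
    f=240/np.tan(np.radians(ci["vertical_fov"])/2)
    d=np.array([(u-ci["cx"])/f,(v-ci["cy"])/f]); s=d.copy()
    for _ in range(20): s=d/(1+ci["k1"]*(s@s))
    M=np.array(ci["world_to_cam"]); R=M[:3,:3]; t=M[:3,3]
    return -R.T@t, R.T@np.array([s[0],-s[1],-1.0])
def onz(ci,u,v,z):
    o,d=ray(ci,u,v); return o+d*(z-o[2])/d[2]
def bydepth(ci,u,v,D):
    o,d=ray(ci,u,v); return o+d*D
def proj(ci,p):
    f=240/np.tan(np.radians(ci["vertical_fov"])/2)
    c=np.array(ci["world_to_cam"])@np.append(p,1); s=np.array([c[0],-c[1]])/-c[2]
    s=s*(1+ci["k1"]*(s@s)); return s*f+[ci["cx"],ci["cy"]]
def snap(n,fn):
    ci=camera_info(n); p,d=camera(n); cv2.imwrite("pics/"+fn+".png",p[:,:,::-1]); np.savez("pics/"+fn+".npz",p=p,d=d,ci=np.array(ci,dtype=object)); return p,d,ci
def load(fn):
    z=np.load("pics/"+fn+".npz",allow_pickle=True); return z["p"],z["d"],z["ci"].item()
E
python3 - <<'E'
from h import *
for n in("top","scene"):
    p,d,ci=snap(n,n+"1"); o,_=ray(ci,320,240); print(n,o,ci["vertical_fov"],ci["k1"],(d>0).mean())
print(sense())
E
```

```text
top [ 0.35442759 -0.06310832  1.10497856] 51.36708393220964 0.023827127843334076 0.99595703125
scene [ 1.20272078 -0.11553767  0.64302513] 57.825661148425006 -0.0634249324268613 0.996015625
{'t': 0.1, 'qpos': array([-1.44550466e+00,  5.28406251e-01,  1.43377459e+00,  2.47100869e-05,
        1.18141882e+00, -1.78486421e-01]), 'joint_velocities': array([ 0.00083555, -0.00246746, -0.00338486,  0.0002745 ,  0.00071882,
        0.00073138]), 'tau': array([-2.74386375e-04, -4.40986454e+01, -1.77151179e+01,  6.34759362e-02,
        5.33817674e-02, -4.65963251e-05]), 'tool_pos': array([ 0.18691308, -0.59569849,  0.22164906]), 'orientation': array([ 0.57041458, -0.56937363,  0.4190755 , -0.41811076]), 'force': array([ 0.1976176 , -0.63059776,  0.5024275 ]), 'torque': array([ 0.03915197, -0.02238336, -0.02791817]), 'gripper_width': 1.000355317744346}
```

View pics/top1.png

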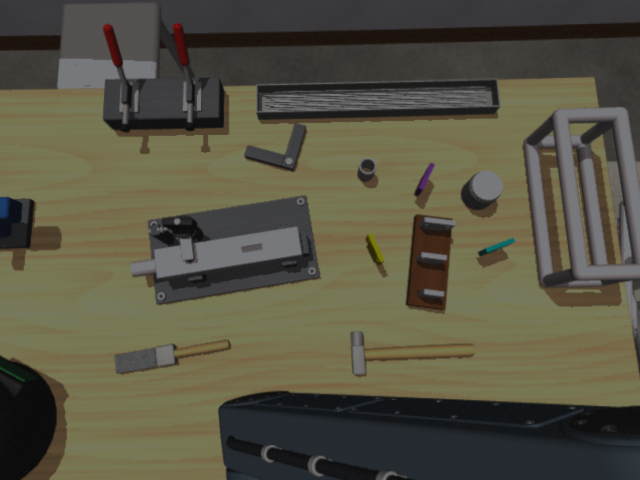

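View pics/scene1.png

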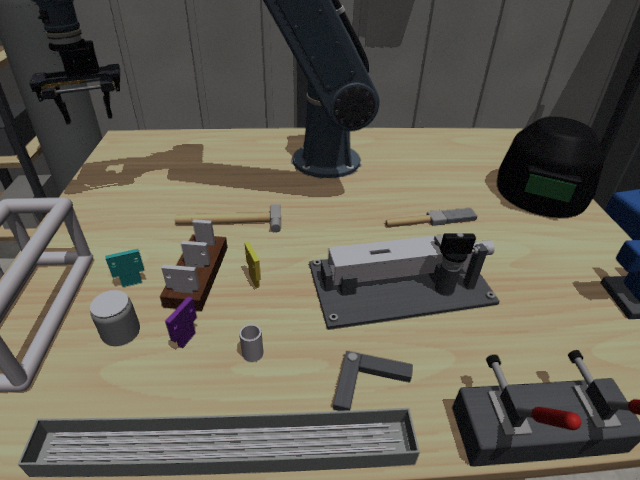

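The top view has the fixture at (235,250), the knob at (180,227), the slot at (252,247) and the block at (430,262), with blanks at (438,222), (433,257) and (433,294). Things that could be taken for the lug, by scene pixel: grey blanks at (180,278), (195,252) and (203,232), plus decoys in turquoise (126,267), purple (182,322) and yellow (253,264). The one at (180,278) looks widest, so I'll check it in a crop.

```bash
python3 - <<'E'
from h import *
p,d,ci=load("scene1"); a=cv2.resize(p[210:315,150:260],(400,382),interpolation=cv2.INTER_CUBIC)
p,d,ci=load("top1"); b=cv2.resize(p[205:310,395:470],(272,382),interpolation=cv2.INTER_CUBIC)
c=cv2.resize(p[190:310,125:325],(672,403)[:2],interpolation=cv2.INTER_CUBIC)
im=np.vstack([np.hstack([a,b]),c])
im=cv2.resize(im,None,fx=.76,fy=.76,interpolation=cv2.INTER_AREA)
cv2.imwrite("pics/crop1.png",im[:,:,::-1])
W=np.zeros((480,640,3))
def cloud(d,ci):
    v,u=np.mgrid[:480,:640]; f=240/np.tan(np.radians(ci["vertical_fov"])/2)
    x=(u-ci["cx"])/f; y=(v-ci["cy"])/f; r=1
    sx,sy=x,y
    for _ in range(15):
        k=1+ci["k1"]*(sx**2+sy**2); sx,sy=x/k,y/k
    P=np.stack([sx*d,-sy*d,-d],-1); M=np.array(ci["world_to_cam"])
    return (P-M[:3,3])@M[:3,:3]
for nm in("top1","scene1"):
    p,d,ci=load(nm); W=cloud(d,ci); print(nm,"bench z",np.median(W[300:340,300:340,2]) if nm=="top1" else np.median(W[150:180,150:250,2]))
    X,Y,Z=W[...,0],W[...,1],W[...,2]
    for lab,(xa,xb,ya,yb,za,zb) in dict(blanks=(.2,.6,-.45,-.2,.06,.1),rail=(.2,.6,-.05,.4,.076,.09),knob=(.2,.6,-.05,.4,.13,.17),rack=(.2,.6,-.45,-.2,.026,.037)).items():
        m=((X>xa)&(X<xb)&(Y>ya)&(Y<yb)&(Z>za)&(Z<zb)&(d>0)).astype(np.uint8)
        n,l,st,ce=cv2.connectedComponentsWithStats(m)
        for i in range(1,n):
            if st[i,4]>25:
                q=W[l==i]; r=cv2.minAreaRect(q[:,:2].astype(np.float32)*1000)
                print(lab,ce[i].round(),st[i,4],"rect mm",np.round(r[0],1),np.round(r[1],1),round(r[2],1),"z",np.percentile(q[:,2],[10,50,90]).round(3))
E
```

```text
top1 bench z -0.00045329148199634554
blanks [438. 222.] 265 rect mm [ 582.6 -326.9] [66.7 11.2] 81.5 z [0.066 0.088 0.091]
blanks [491. 248.] 95 rect mm [ 525.  -434.2] [10.  32.6] 18.4 z [0.069 0.083 0.086]
blanks [432. 257.] 202 rect mm [ 509.4 -308.9] [53.8 10.7] 81.0 z [0.067 0.088 0.092]
blanks [432. 293.] 148 rect mm [ 435.  -303.5] [42.6 10.7] 81.5 z [0.069 0.089 0.091]
rail [228. 252.] 3838 rect mm [531.  116.7] [ 61.4 300.6] 7.9 z [0.079 0.082 0.084]
knob [178. 222.] 317 rect mm [580.4 202. ] [60.8 15.2] 88.4 z [0.137 0.152 0.156]
rack [429. 266.] 2566 rect mm [ 502.2 -314.5] [ 83.1 187.2] 81.0 z [0.029 0.032 0.034]
scene1 bench z 0.0009271770676431242
blanks [202. 227.] 282 rect mm [ 434.5 -305.5] [41.3 15. ] 82.8 z [0.064 0.08  0.092]
blanks [195. 249.] 387 rect mm [ 510.7 -311.6] [53.4 15.5] 86.2 z [0.064 0.079 0.091]
blanks [247. 248.] 53 rect mm [ 514.5 -205.2] [10.1 26.8] 89.4 z [0.064 0.083 0.086]
blanks [132. 256.] 217 rect mm [ 524.9 -436.3] [14.5 33. ] 18.4 z [0.063 0.076 0.085]
blanks [179. 273.] 522 rect mm [ 583.1 -329.3] [64.9 13.4] 82.4 z [0.064 0.08  0.091]
rail [384. 252.] 2343 rect mm [535.1  79.2] [ 65.6 229.6] 7.7 z [0.081 0.083 0.085]
rail [476. 263.] 78 rect mm [579.1 249.9] [26.4 14.8] 52.4 z [0.077 0.083 0.088]
rail [450. 268.] 130 rect mm [588.1 197. ] [39.3 24.1] 62.8 z [0.078 0.081 0.084]
knob [458. 240.] 498 rect mm [582.5 199.5] [60.3 18.1] 84.6 z [0.134 0.148 0.156]
rack [211. 214.] 145 rect mm [ 319.6 -308.7] [ 16.2 161.4] 0.8 z [0.026 0.027 0.029]
rack [192. 238.] 40 rect mm [ 417.8 -339.1] [28.3 15.6] 8.9 z [0.032 0.034 0.035]
rack [200. 270.] 1017 rect mm [ 507.1 -316.5] [ 80.5 199.7] 80.6 z [0.031 0.033 0.035]
rack [135. 273.] 53 rect mm [ 528.6 -436.5] [ 8.2 29.7] 22.2 z [0.027 0.032 0.036]
```

View pics/crop1.png

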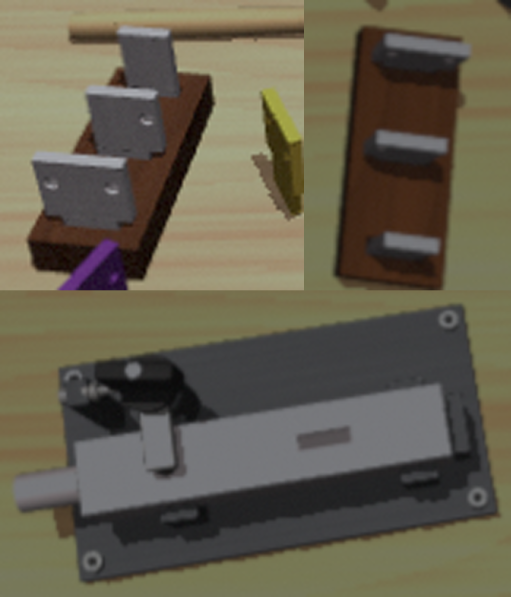

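The crop shows the two-hole, two-shoulder blank is the outermost in +x: scene (180,278), at about (0.583,-0.328) with a 65 mm head. The middle one has one hole and the near one is plain. The slot is clear in the rail top. The rail yaw is 7.9°. The knob is at (0.581,0.202), which matches the fixture geometry, and its wing has turned about 0.2 rad. I'll move above the knob in two calls.

```bash
python3 -m pendant '[[1,0.1,0.2,0.03,0.3],[1,0.213,0.396,0.03,0.6],[1,0.213,0.396,0.03,0.6],[1,0.213,0.396,0.03,0.6],[1,0.213,0.396,0.03,0.6],[1,0.394,0.797,0.03,1.23],[1,0.394,0.797,0.03,1.23],[1,0.394,0.797,0.03,1.23],[1,0.394,0.797,0.03,1.23],[1,0.394,0.797,0.03,1.23],[1,0.394,0.797,0.03,1.23],[1,0.394,0.797,0.03,1.23]]'
```

```text
t: 1.3
tool_pos: [0.4559, -0.0589, 0.2472]
orientation: [-0.707, 0.707, -0.013, 0.013]
force: [1.1, -0.5, 0.4]
gripper_width: 1.0
```

```bash
python3 -m pendant '[[1,0.125,0.26,0,0],[1,0.125,0.26,0,0],[1,0.125,0.26,0,0],[1,0.125,0.26,0,0],[1,0.125,0.26,0,0],[1,0.125,0.26,0,0],[1,0.125,0.26,0,0],[1,0.125,0.26,0,0],[1,0.125,0.26,0,0]]'
cat >> h.py <<'E'
def cloud(d,ci):
    v,u=np.mgrid[:480,:640]; f=240/np.tan(np.radians(ci["vertical_fov"])/2)
    x=(u-ci["cx"])/f; y=(v-ci["cy"])/f; sx,sy=x,y
    for _ in range(15):
        k=1+ci["k1"]*(sx**2+sy**2); sx,sy=x/k,y/k
    P=np.stack([sx*d,-sy*d,-d],-1); M=np.array(ci["world_to_cam"])
    return (P-M[:3,3])@M[:3,:3]
def blobs(W,d,box,minpx=60):
    X,Y,Z=W[...,0],W[...,1],W[...,2]; xa,xb,ya,yb,za,zb=box
    m=((X>xa)&(X<xb)&(Y>ya)&(Y<yb)&(Z>za)&(Z<zb)&(d>0)).astype(np.uint8)
    n,l,st,ce=cv2.connectedComponentsWithStats(m)
    for i in range(1,n):
        if st[i,4]>minpx:
            q=W[l==i]; r=cv2.minAreaRect(q[:,:2].astype(np.float32)*1000)
            print(ce[i].round(),st[i,4],"rect mm",np.round(r[0],1),np.round(r[1],1),round(r[2],1),"z",np.percentile(q[:,2],[10,50,90]).round(3))
def jaw():
    s=sense(); w,x,y,z=s["orientation"]
    print("t",s["t"],"tcp",s["tool_pos"].round(4),"jaw deg",round(np.degrees(np.arctan2(2*(x*y+w*z),1-2*(y*y+z*z))),2),"F",s["force"].round(1),"T",s["torque"].round(2),"w",round(s["gripper_width"]*87,1),"q6",s["qpos"][5].round(2))
E
python3 - <<'E'
from h import *
jaw(); p,d,ci=snap("wrist","w1"); W=cloud(d,ci)
blobs(W,d,(.5,.66,.13,.28,.149,.165)); blobs(W,d,(.4,.7,-.1,.4,.078,.086),300)
E
```

```text
t: 2.2
tool_pos: [0.5797, 0.1981, 0.2467]
orientation: [-0.707, 0.707, -0.014, 0.013]
force: [0.2, -0.1, 0.4]
gripper_width: 0.998
t 2.2 tcp [0.5797 0.1981 0.2467] jaw deg -2.16 F [ 0.2 -0.1  0.4] T [-0.02 -0.11  0.02] w 86.8 q6 0.19
[319. 239.] 1632 rect mm [581.2 201.1] [59.2 15.4] 87.6 z [0.153 0.154 0.155]
[252. 228.] 8100 rect mm [519.6 189.9] [ 61.2 147.8] 7.6 z [0.081 0.082 0.083]
[267. 359.] 1126 rect mm [524.2  57.2] [31.5 57.4] 7.9 z [0.081 0.082 0.083]
[299. 352.] 712 rect mm [556.   63.2] [25.3 41.2] 4.9 z [0.081 0.082 0.083]
```

View pics/w1.png

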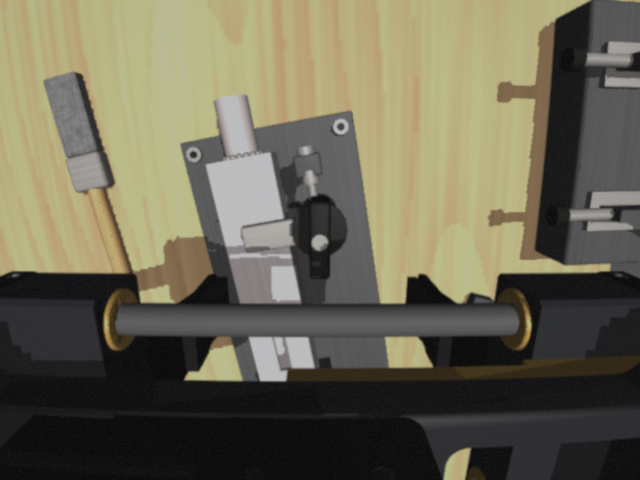

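The wrist view shows the knob at (320,240), its clamp arm at (268,234) and the plunger bracket at (307,160). The wing is at (0.581,0.201) and 87.6°, so the knob stands at about 0.18 rad. I'll go down and grip.

```bash
python3 -m pendant '[[1,0.0015,0.003,-0.04,0],[1,0.0015,0.003,-0.08,0],[1,0.0015,0.003,-0.105,0],[1,0.0015,0.003,-0.126,0],[1,0.0015,0.003,-0.126,0],[0.1,0.0015,0.003,-0.126,0],[0.1,0.0015,0.003,-0.126,0],[0.1,0.0015,0.003,-0.126,0],[0.1,0.0015,0.003,-0.126,0],[0.1,0.0015,0.003,-0.126,0],[0.1,0.0015,0.003,-0.126,0],[0.1,0.0015,0.003,-0.126,0]]'; python3 -c "
from h import *; jaw()"
```

```text
t: 3.45
tool_pos: [0.5821, 0.2021, 0.1214]
orientation: [0.707, -0.707, 0.013, -0.013]
force: [0.4, -0.2, -0.4]
gripper_width: 0.449
t 3.45 tcp [0.5821 0.2021 0.1214] jaw deg -2.11 F [ 0.4 -0.2 -0.4] T [-0.02 -0.11  0.02] w 39.1 q6 0.19
```

```bash
python3 -m pendant '[[0.0,-0.001,-0.001,0,0],[0,-0.001,-0.001,0,0],[0,-0.001,-0.001,0,0],[0,-0.001,-0.001,0,0],[0,-0.001,-0.001,0,0],[0,-0.001,-0.001,0,0],[0,-0.001,-0.001,0,0],[0,-0.001,-0.001,0,0]]'; python3 -c "
from h import *; jaw()"
```

```text
t: 4.25
tool_pos: [0.5815, 0.201, 0.1212]
orientation: [-0.707, 0.707, -0.013, 0.013]
force: [2.0, -1.3, -1.3]
gripper_width: 0.177
t 4.25 tcp [0.5815 0.201  0.1212] jaw deg -2.12 F [ 2.  -1.3 -1.3] T [-0.14 -0.4  -0.05] w 15.4 q6 0.19
```

Gripped, with the opening at 15.4 mm against the 16 mm wing. Next I'll turn clockwise by 0.95.

```bash
python3 -m pendant '[[0,0,0,0,-0.09],[0,0,0,0,-0.18],[0,0,0,0,-0.27],[0,0,0,0,-0.36],[0,0,0,0,-0.45],[0,0,0,0,-0.54]]'; python3 -c "
from h import *; jaw()"
python3 -m pendant '[[0,0,0,0,-0.09],[0,0,0,0,-0.18],[0,0,0,0,-0.26],[0,0,0,0,-0.33],[0,0,0,0,-0.38],[0,0,0,0,-0.41],[0,0,0,0,-0.41],[0,0,0,0,-0.41]]'; python3 -c "
from h import *; jaw()"
```

```text
t: 4.85
tool_pos: [0.5815, 0.2009, 0.1212]
orientation: [-0.678, 0.678, -0.202, 0.202]
force: [1.3, -0.7, -1.7]
gripper_width: 0.181
t 4.85 tcp [0.5815 0.2009 0.1212] jaw deg -33.21 F [ 1.3 -0.7 -1.7] T [-0.12 -0.43  0.17] w 15.8 q6 0.73
t: 5.65
tool_pos: [0.5816, 0.2009, 0.1212]
orientation: [0.623, -0.623, 0.334, -0.335]
force: [2.1, -2.0, -2.6]
gripper_width: 0.182
t 5.65 tcp [0.5816 0.2009 0.1212] jaw deg -56.51 F [ 2.1 -2.  -2.6] T [-0.13 -0.55  0.06] w 15.9 q6 1.14
```

```bash
python3 -m pendant '[[0.6,0,0,0,0],[0.6,0,0,0,0],[0.6,0,0,0,0],[0.6,0,0,0,0],[0.6,0,0,0.03,0],[0.6,0,0,0.06,0],[0.6,0,0,0.1,0],[1,0,0,0.13,0],[1,0,0,0.13,0],[1,0,0,0.13,0]]'; python3 - <<'E'
from h import *
jaw(); p,d,ci=snap("wrist","w2"); W=cloud(d,ci)
blobs(W,d,(.5,.66,.13,.28,.149,.165)); blobs(W,d,(.4,.7,-.1,.4,.078,.086),300)
E
```

```text
t: 6.65
tool_pos: [0.5809, 0.2011, 0.2519]
orientation: [0.623, -0.623, 0.335, -0.335]
force: [-0.6, -0.3, -0.9]
gripper_width: 0.79
t 6.65 tcp [0.5809 0.2011 0.2519] jaw deg -56.54 F [-0.6 -0.3 -0.9] T [ 0.01  0.03 -0.  ] w 68.8 q6 1.14
[317. 241.] 1583 rect mm [581.5 200.8] [59.6 16. ] 35.8 z [0.153 0.154 0.155]
[287. 272.] 5759 rect mm [522.2 179.3] [ 61.2 169. ] 8.1 z [0.081 0.082 0.083]
[384. 344.] 556 rect mm [515.4  75.6] [20.1 61.9] 9.7 z [0.081 0.082 0.083]
```

View pics/w2.png

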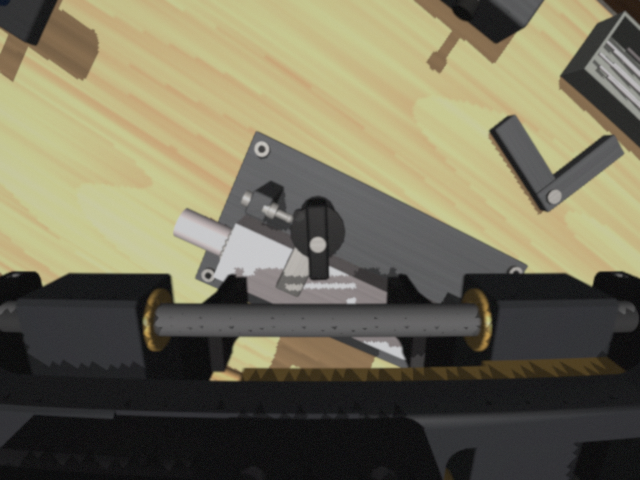

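The knob at (318,238) is now at 35.8°, which is 1.08 rad, so it is locked. The arm at (290,275) is down on the rail. Next, the lug.

```bash
python3 -m pendant '[[0.6,0.002,-0.53,0,0.84],[0.6,0.002,-0.53,0,0.84],[0.6,0.002,-0.53,0,0.84],[0.6,0.002,-0.53,0,0.84],[0.6,0.002,-0.53,0,0.84],[0.6,0.002,-0.53,0,0.84],[0.6,0.002,-0.53,0,0.84],[0.6,0.002,-0.53,0,0.84],[0.6,0.002,-0.53,0,0.84],[0.6,0.002,-0.53,0,0.84],[0.6,0.002,-0.53,0,0.84],[0.6,0.002,-0.53,0,0.84]]'; python3 - <<'E'
from h import *
jaw(); p,d,ci=snap("wrist","w3"); W=cloud(d,ci)
print("blanks");blobs(W,d,(.4,.7,-.45,-.2,.083,.1)); print("rack");blobs(W,d,(.3,.75,-.45,-.2,.028,.036),300)
p,d,ci=snap("top","top2"); W=cloud(d,ci)
print("rail");blobs(W,d,(.4,.7,-.1,.4,.078,.086),300);print("knob");blobs(W,d,(.5,.66,.13,.28,.13,.165))
# slot: dark contour on rail top
g=cv2.cvtColor(p,cv2.COLOR_RGB2GRAY); cv2.imwrite("pics/slot.png",cv2.resize(g[190:300,140:330],None,fx=4,fy=4,interpolation=cv2.INTER_CUBIC))
sub=g[238:257,236:268]; print(sub[::2,::2])
E
```

```text
t: 7.9
tool_pos: [0.5816, -0.3355, 0.2484]
orientation: [-0.704, 0.706, -0.055, 0.054]
force: [-1.2, 1.0, -0.8]
gripper_width: 0.599
t 7.9 tcp [ 0.5816 -0.3355  0.2484] jaw deg -8.8 F [-1.2  1.  -0.8] T [ 0.01 -0.07 -0.02] w 52.1 q6 -0.53
blanks
[215.  90.] 222 rect mm [ 515.  -201.4] [28.4  9.4] 20.1 z [0.083 0.084 0.085]
[416. 179.] 589 rect mm [ 678.4 -307.6] [10.2 52.7] 62.4 z [0.083 0.084 0.085]
[236. 211.] 707 rect mm [ 509.5 -311.3] [51.1 10.8] 81.2 z [0.088 0.09  0.091]
[317. 218.] 757 rect mm [ 582.2 -328.9] [62.9  9.4] 81.3 z [0.089 0.09  0.091]
[157. 218.] 584 rect mm [ 434.3 -305.5] [39.4 11.5] 80.6 z [0.086 0.09  0.091]
rack
[253. 207.] 10248 rect mm [ 508.  -316.7] [ 80.5 200. ] 81.4 z [0.031 0.032 0.033]
rail
[167. 260.] 665 rect mm [514.3 236.9] [60.3 55.5] 7.5 z [0.079 0.082 0.084]
knob
[179. 222.] 291 rect mm [580.7 201.5] [60.4 16.2] 35.9 z [0.141 0.153 0.156]
[[ 87  86  85  84  82  82  80  80  78  77  77  76  76  76  74  73]
 [ 89  87  87  86  85  83  82  82  79  78  78  77  77  76  75  75]
 [ 90  89  88  88  86  84  84  83  82  80  79  78  78  77  77  75]
 [ 91  91  89  88  88  86  85  84  83  81  80  80  78  78  76  76]
 [ 93  92  91  90  89  87  87  85  84  83  82  80  80  78  77  77]
 [ 95  94  93  91  91  89  88  87  86  84  84  82  81  80  79  77]
 [ 96  95  95  93  91  91  89  88  86  86  85  84  83  81  80  79]
 [ 98  96  95  95  94  92  90  91  89  87  87  87  84  83  82  80]
 [ 99  98  96  96  95  94  93  92  90  90  87  86  85  84  82  82]
 [ 99 100  98  98  97  96  95  92  92  91  89  88  87  86  84  83]]
```

```bash
python3 -m pendant '[[0.6,0.0,0,0,0],[0.6,0,0,0,0]]'; python3 - <<'E'
from h import *
jaw()
p,d,ci=snap("wrist","w4"); W=cloud(d,ci);blobs(W,d,(.55,.62,-.45,-.2,.086,.1))
E
```

```text
t: 8.2
tool_pos: [0.583, -0.3269, 0.2506]
orientation: [0.706, -0.705, 0.052, -0.051]
force: [0.8, -0.2, -0.0]
gripper_width: 0.6
t 8.2 tcp [ 0.583  -0.3269  0.2506] jaw deg -8.31 F [ 0.8 -0.2 -0. ] T [ 0.03 -0.09  0.03] w 52.2 q6 -0.53
[317. 227.] 724 rect mm [ 582.4 -328.7] [64.2  9.3] 81.6 z [0.089 0.09  0.091]
```

```bash
python3 -m pendant '[[0.6,-0.0005,-0.0015,-0.04,0],[0.6,-0.0005,-0.0015,-0.08,0],[0.6,-0.0005,-0.0015,-0.12,0],[0.6,-0.0005,-0.0015,-0.15,0],[0.6,-0.0005,-0.0015,-0.175,0],[0.6,-0.0005,-0.0015,-0.195,0],[0.6,-0.0005,-0.0015,-0.204,0],[0.6,-0.0005,-0.0015,-0.204,0],[0.4,-0.0005,-0.0015,-0.204,0],[0.2,-0.0005,-0.0015,-0.204,0]]'; python3 -c "
from h import *; jaw()"
python3 -m pendant '[[0,0,0,0,0],[0,0,0,0,0],[0,0,0,0,0],[0,0,0,0,0],[0,0,0,0,0],[0,0,0,0,0]]'; python3 -c "
from h import *; jaw()"
```

```text
t: 9.25
tool_pos: [0.5837, -0.3309, 0.0489]
orientation: [-0.705, 0.706, -0.051, 0.053]
force: [0.2, 0.1, 0.0]
gripper_width: 0.497
t 9.25 tcp [ 0.5837 -0.3309  0.0489] jaw deg -8.4 F [0.2 0.1 0. ] T [-0.02 -0.07 -0.06] w 43.2 q6 -0.54
t: 9.85
tool_pos: [0.5826, -0.3305, 0.0474]
orientation: [-0.705, 0.705, -0.052, 0.052]
force: [0.0, 0.9, 0.8]
gripper_width: 0.11
t 9.85 tcp [ 0.5826 -0.3305  0.0474] jaw deg -8.42 F [0.  0.9 0.8] T [ 0.02 -0.05  0.05] w 9.6 q6 -0.54
```

```bash
python3 -m pendant '[[0,0,0,0.008,0],[0,0,0,0.02,0],[0,0,0,0.04,0],[0,0,0,0.07,0],[0,0,0,0.1,0],[0,0,0,0.13,0],[0,0,0,0.16,0],[0,0,0,0.16,0],[0,0,0,0.16,0]]'; python3 - <<'E'
from h import *
jaw()
p,d,ci=load("top1"); g=cv2.cvtColor(p,cv2.COLOR_RGB2GRAY)
def slot(g,ci,u0,v0):
    # threshold around dark slot on rail
    s=6; c=cv2.resize(g[v0-14:v0+14,u0-22:u0+22],None,fx=s,fy=s,interpolation=cv2.INTER_CUBIC)
    t,m=cv2.threshold(c,0,255,cv2.THRESH_OTSU+cv2.THRESH_BINARY_INV)
    cs,_=cv2.findContours(m,cv2.RETR_EXTERNAL,cv2.CHAIN_APPROX_NONE)
    for k in cs:
        if 1000<cv2.contourArea(k)<12000:
            q=k[:,0,:]/s+[u0-22-.5+.5/s,v0-14-.5+.5/s]
            w=np.array([onz(ci,u,v,.082)[:2]*1000 for u,v in q],np.float32)
            r=cv2.minAreaRect(w); print("slot",np.round(r[0],1),np.round(r[1],1),round(r[2],1),t)
    return c
slot(g,ci,252,247)
p,d,ci=load("scene1"); slot(cv2.cvtColor(p,cv2.COLOR_RGB2GRAY),ci,380,251)
E
```

```text
t: 10.75
tool_pos: [0.5828, -0.3305, 0.2084]
orientation: [-0.705, 0.706, -0.051, 0.053]
force: [-0.5, 0.1, -2.1]
gripper_width: 0.114
t 10.75 tcp [ 0.5828 -0.3305  0.2084] jaw deg -8.42 F [-0.5  0.1 -2.1] T [-0.   -0.07  0.05] w 9.9 q6 -0.54
slot [537.9  66.4] [13.5 43.7] 8.1 98.0
slot [565.4  86. ] [51.8  8.9] 88.5 98.0
slot [573.7  60.4] [17.1 91.1] 6.6 119.0
slot [536.3  64.9] [12.2 43. ] 8.6 119.0
```

The lug is lifted. I'll hover short of the slot at about (0.537,-0.03) to measure slot and lug with the wrist camera.

```bash
python3 -m pendant '[[0,-0.02,0.04,0,0.1],[0,-0.046,0.08,0,0.2],[0,-0.046,0.12,0,0.288],[0,-0.046,0.16,0,0.288],[0,-0.046,0.2,0,0.288],[0,-0.046,0.24,0,0.288],[0,-0.046,0.27,0,0.288],[0,-0.046,0.29,0,0.288],[0,-0.046,0.3,0,0.288],[0,-0.046,0.3,0,0.288],[0,-0.046,0.3,0,0.288],[0,-0.046,0.3,0,0.288]]'; python3 - <<'E'
from h import *
jaw()
p,d,ci=snap("wrist","w5"); W=cloud(d,ci); print("cam",ray(ci,320,240)[0],"slot px",proj(ci,[.537,.066,.082]))
blobs(W,d,(.4,.7,-.1,.4,.078,.086),300)
E
```

```text
t: 11.95
tool_pos: [0.5367, -0.0316, 0.2069]
orientation: [-0.705, 0.705, 0.049, -0.049]
force: [-0.5, -0.3, -0.1]
gripper_width: 0.114
t 11.95 tcp [ 0.5367 -0.0316  0.2069] jaw deg 8.0 F [-0.5 -0.3 -0.1] T [ 0.02 -0.1  -0.02] w 9.9 q6 -0.41
cam [0.52703096 0.03593809 0.36933728] slot px [335.66618865 112.40543676]
[336. 115.] 17382 rect mm [538.6  55.4] [ 60.5 181. ] 7.8 z [0.081 0.082 0.083]
```

View pics/w5.png

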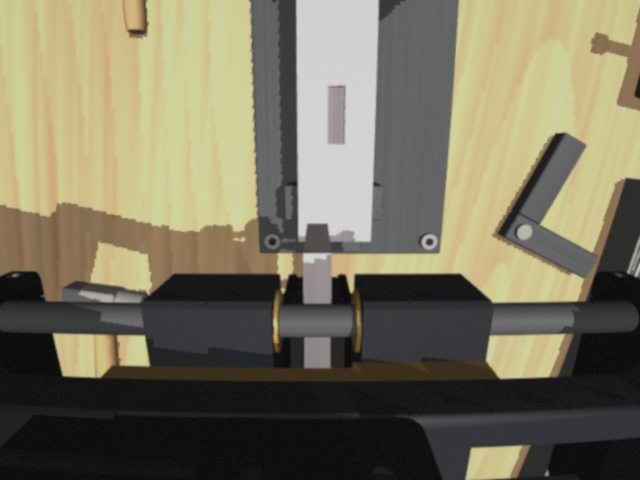

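The slot shows clearly at (336,115). The lug's +y end is just visible between the fingers at (317,228).

```bash
python3 - <<'E'
from h import *
p,d,ci=load("w5"); g=cv2.cvtColor(p,cv2.COLOR_RGB2GRAY)
s=4; u0,v0=318,75; c=cv2.resize(g[v0:155,u0:356],None,fx=s,fy=s,interpolation=cv2.INTER_CUBIC)
t,m=cv2.threshold(c,0,255,cv2.THRESH_OTSU+cv2.THRESH_BINARY_INV)
for k in cv2.findContours(m,cv2.RETR_EXTERNAL,cv2.CHAIN_APPROX_NONE)[0]:
    if cv2.contourArea(k)>500:
        q=k[:,0,:]/s+[u0-.4,v0-.4]; w=np.array([onz(ci,u,v,.082)[:2]*1000 for u,v in q],np.float32)
        r=cv2.minAreaRect(w); print("slot",r,t, "px",cv2.boundingRect(k))
W=cloud(d,ci)
print("rail edge check"); blobs(W,d,(.4,.7,-.1,.4,.078,.086),300)
for lo,hi in((.235,.262),(.195,.235),(.16,.195)):
    print("lug z",lo,hi); blobs(W[:280],d[:280],(.5,.6,-.06,.04,lo,hi),15)
    print("lug z lower img"); 
for v in range(218,262,6): print(v,[(u,W[v,u].round(4).tolist()) for u in (306,317,328)])
E
```

```text
slot ((537.6695556640625, 64.4365463256836), (13.425403594970703, 43.701053619384766), 8.134886741638184) 180.0 px (39, 40, 72, 238)
rail edge check
[336. 115.] 17382 rect mm [538.6  55.4] [ 60.5 181. ] 7.8 z [0.081 0.082 0.083]
lug z 0.235 0.262
[317. 261.] 1043 rect mm [532.3  -3.3] [10.  10.8] 6.8 z [0.241 0.249 0.25 ]
lug z lower img
lug z 0.195 0.235
[317. 233.] 447 rect mm [531.6   1.6] [10.   0.8] 8.4 z [0.203 0.219 0.232]
[294. 277.] 80 rect mm [524.7 -22.8] [1.9 7.1] 81.7 z [0.208 0.211 0.214]
[339. 277.] 80 rect mm [544.9 -20.2] [7.  1.9] 30.9 z [0.208 0.211 0.214]
lug z lower img
lug z 0.16 0.195
lug z lower img
218 [(306, [0.5255, -0.0187, 0.0825]), (317, [0.5344, -0.0175, 0.082]), (328, [0.5433, -0.0162, 0.0822])]
224 [(306, [0.5261, -0.0235, 0.083]), (317, [0.5318, 0.0016, 0.2003]), (328, [0.544, -0.0212, 0.0819])]
230 [(306, [0.5269, 0.0009, 0.2138]), (317, [0.5317, 0.0019, 0.215]), (328, [0.5448, -0.0263, 0.0815])]
236 [(306, [0.5273, 0.0009, 0.2251]), (317, [0.5318, 0.0017, 0.2254]), (328, [0.5363, 0.0022, 0.225])]
242 [(306, [0.5276, 0.0011, 0.2356]), (317, [0.5318, 0.0016, 0.2353]), (328, [0.536, 0.0022, 0.2353])]
248 [(306, [0.5278, 0.0014, 0.2452]), (317, [0.5319, 0.0011, 0.2421]), (328, [0.5358, 0.0021, 0.2438])]
254 [(306, [0.5281, 0.0004, 0.2494]), (317, [0.5319, 0.0012, 0.2502]), (328, [0.5357, 0.0015, 0.2495])]
260 [(306, [0.5284, -0.0016, 0.2501]), (317, [0.5322, -0.0013, 0.249]), (328, [0.536, -0.0004, 0.2504])]
```

Slot centre is (0.5376,0.0645) at 8.1°. The lug centre, in the same frame, is (0.5362,-0.0300) with its tip at z 0.1655. I'll go over the slot and stop 10 mm above it.

```bash
python3 -m pendant '[[0,0.001,0.035,0,0],[0,0.0013,0.065,0,0],[0,0.0013,0.085,0,0],[0,0.0013,0.0945,0,0],[0,0.0013,0.0945,-0.02,0],[0,0.0013,0.0945,-0.045,0],[0,0.0013,0.0945,-0.065,0],[0,0.0013,0.0945,-0.072,0],[0,0.0013,0.0945,-0.072,0],[0,0.0013,0.0945,-0.072,0]]'; python3 - <<'E'
from h import *
jaw()
p,d,ci=snap("wrist","w6"); W=cloud(d,ci)
print("lug end");blobs(W[:300],d[:300],(.5,.6,.05,.12,.13,.175),15);
q,dd,_=snap("scene","s2")
a=cv2.resize(p[150:310,230:430],(500,400),interpolation=cv2.INTER_CUBIC); b=cv2.resize(q[190:290,330:450],(300,250),interpolation=cv2.INTER_CUBIC)
b=cv2.copyMakeBorder(b,0,150,0,0,cv2.BORDER_CONSTANT); cv2.imwrite("pics/c6.png",np.hstack([a,b])[:,:,::-1])
E
```

```text
t: 13.0
tool_pos: [0.5387, 0.0635, 0.1359]
orientation: [-0.705, 0.705, 0.05, -0.049]
force: [0.4, -0.9, -0.9]
gripper_width: 0.117
t 13.0 tcp [0.5387 0.0635 0.1359] jaw deg 8.04 F [ 0.4 -0.9 -0.9] T [-0.03 -0.13  0.02] w 10.2 q6 -0.23
lug end
[316. 238.] 619 rect mm [533.6  96.6] [10.  1.] 7.2 z [0.137 0.158 0.172]
[293. 288.] 451 rect mm [526.8  71.9] [2.  8.4] 79.5 z [0.14  0.153 0.163]
[340. 288.] 452 rect mm [546.8  74.9] [8.5 2.4] 28.5 z [0.14  0.153 0.163]
```

View pics/c6.png

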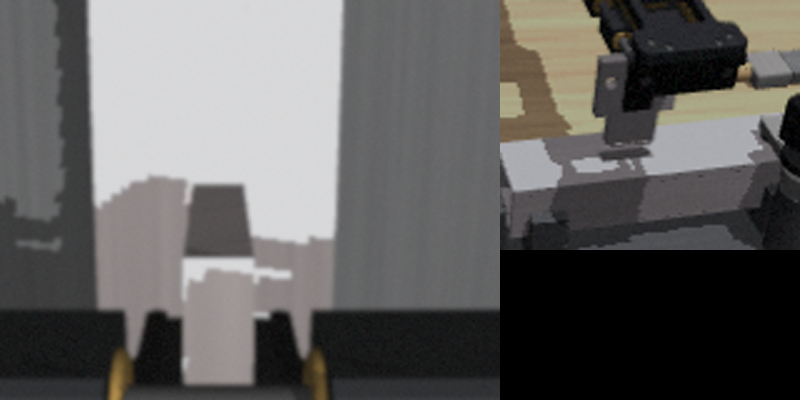

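The lug hangs above the slot at (0.5380,0.0649), within 0.5 mm. I'll insert slowly and check the force.

```bash
python3 -m pendant '[[0,-0.0004,-0.0003,-0.004,0],[0,-0.0004,-0.0003,-0.008,0],[0,-0.0004,-0.0003,-0.011,0],[0,-0.0004,-0.0003,-0.013,0],[0,-0.0004,-0.0003,-0.015,0],[0,-0.0004,-0.0003,-0.017,0],[0,-0.0004,-0.0003,-0.019,0],[0,-0.0004,-0.0003,-0.019,0]]'; python3 -c "
from h import *; jaw()"
```

```text
t: 13.9
tool_pos: [0.5373, 0.0638, 0.1159]
orientation: [0.705, -0.705, -0.05, 0.05]
force: [1.0, 0.2, -1.2]
gripper_width: 0.112
t 13.9 tcp [0.5373 0.0638 0.1159] jaw deg 8.08 F [ 1.   0.2 -1.2] T [ 0.01 -0.08  0.03] w 9.7 q6 -0.23
```

No contact force, so the tab is in the mouth. On to final depth.

```bash
python3 -m pendant '[[0,0,0,-0.003,0],[0,0,0,-0.006,0],[0,0,0,-0.009,0],[0,0,0,-0.012,0],[0,0,0,-0.015,0],[0,0,0,-0.018,0],[0,0,0,-0.0195,0],[0,0,0,-0.0195,0],[0,0,0,-0.0195,0],[0,0,0,-0.0195,0]]'; python3 - <<'E'
from h import *
jaw()
p,d,ci=snap("wrist","w7"); W=cloud(d,ci)
print("lug top");blobs(W[:300],d[:300],(.5,.6,.05,.12,.134,.145),15)
print("lug end");blobs(W[:300],d[:300],(.5,.6,.05,.12,.09,.13),15)
print("rail");blobs(W,d,(.4,.7,-.1,.4,.078,.086),300)
p,d,ci=snap("top","top3"); blobs(cloud(d,ci),d,(.5,.66,.13,.28,.13,.165))
q,dd,ci=snap("scene","s3"); W=cloud(dd,ci)
blobs(W,dd,(.5,.6,.02,.12,.1,.145),20); print("blanks");blobs(W,dd,(.3,.7,-.36,-.27,.06,.1))
a=cv2.resize(q[170:290,320:480],(560,420),interpolation=cv2.INTER_CUBIC); cv2.imwrite("pics/c7.png",a[:,:,::-1])
E
```

```text
t: 14.9
tool_pos: [0.5376, 0.0637, 0.0969]
orientation: [-0.705, 0.705, 0.05, -0.05]
force: [-0.0, 0.4, -1.6]
gripper_width: 0.113
t 14.9 tcp [0.5376 0.0637 0.0969] jaw deg 8.08 F [-0.   0.4 -1.6] T [-0.05 -0.11 -0.01] w 9.8 q6 -0.23
lug top
[317. 274.] 1433 rect mm [533.7  88.3] [ 9.8 18.3] 8.2 z [0.139 0.14  0.14 ]
lug end
[317. 235.] 501 rect mm [532.4  96.9] [10.   0.8] 8.5 z [0.096 0.114 0.127]
[293. 288.] 451 rect mm [525.8  72. ] [2.3 8.5] 78.9 z [0.101 0.114 0.124]
[340. 288.] 450 rect mm [545.7  75.1] [8.6 2.1] 25.2 z [0.101 0.114 0.124]
rail
[315. 141.] 29803 rect mm [528.6 128. ] [ 60.7 140.4] 8.0 z [0.081 0.082 0.083]
[434.  52.] 329 rect mm [578.1 183.8] [ 6.6 27.2] 77.5 z [0.079 0.08  0.081]
[373. 239.] 268 rect mm [545.6  54.3] [45.3 15.2] 74.3 z [0.103 0.119 0.14 ]
blanks
[202. 227.] 281 rect mm [ 435.2 -305.9] [41.  14.6] 81.6 z [0.065 0.079 0.092]
[194. 249.] 384 rect mm [ 509.9 -312. ] [54.1 14.8] 81.5 z [0.064 0.08  0.091]
[183. 310.] 324 rect mm [ 678.5 -306.2] [12.8 49.8] 61.2 z [0.063 0.08  0.086]
```

View pics/c7.png

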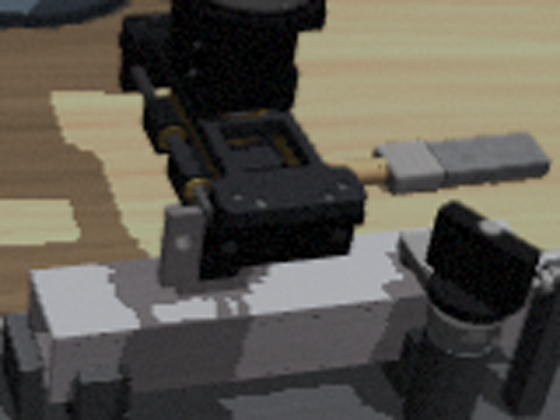

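The tab is through the slot and the gap is about 5.5 mm, with no side force. The knob is still turned and the blanks haven't moved. I'll trim by half a millimetre, settle and hand in.

```bash
python3 -m pendant '[[0,0.0004,-0.0004,-0.0005,0],[0,0.0004,-0.0004,-0.0005,0],[0,0.0004,-0.0004,-0.0005,0],[0,0.0004,-0.0004,-0.0005,0],[0,0.0004,-0.0004,-0.0005,0]]'; python3 - <<'E'
from h import *
from cell import sign_off
jaw(); p,d,ci=snap("wrist","w8"); W=cloud(d,ci)
blobs(W[:300],d[:300],(.5,.6,.05,.12,.134,.145),15);blobs(W[:300],d[:300],(.5,.6,.09,.12,.09,.13),15)
s=sense(); print(abs(s["joint_velocities"]).max())
if np.linalg.norm(s["force"])<6: print(sign_off())
E
```

```text
t: 15.55
tool_pos: [0.5379, 0.0633, 0.0963]
orientation: [-0.705, 0.705, 0.05, -0.05]
force: [0.3, -0.5, -1.6]
gripper_width: 0.116
t 15.55 tcp [0.5379 0.0633 0.0963] jaw deg 8.08 F [ 0.3 -0.5 -1.6] T [-0.03 -0.11 -0.01] w 10.1 q6 -0.23
[317. 274.] 1417 rect mm [534.   87.8] [ 9.8 18.5] 7.9 z [0.138 0.139 0.14 ]
[317. 235.] 506 rect mm [532.7  96.5] [10.   0.8] 8.1 z [0.096 0.114 0.127]
0.0013110452547479008
the job is handed in; nothing more can be done
None
```

The job is handed in at about 15.6 s. I locked the clamp, then took the two-shouldered lug from the block and passed its tab down through the rail slot. It is still gripped there, clear of the rail.

- **Clamp:** right after I let go, the knob measured about 1.08 rad, with the clamp arm down on the rail. It still looked turned in the last scene picture. The arm hid it from the final top view, so I did not re-measure its angle at the end.
- **Lug:** its top is at z 0.139, which leaves a gap of about 5 mm under the shoulders. It is centred in the slot to about 0.5 mm by my estimate and aligned with the rail at about 8°.
- **Steadiness:** the external force is about 1.7 N, mostly the lug's own weight, and the arm was at rest with no sign of side contact.
- **Rest of the bench:** the two other blanks measured unmoved. The rail lies at the same height and angle as before. I did not re-measure the loose things, but the arm never went near them at low height.
- **Small disagreement:** the three cameras differed by up to 2 mm on where the slot is. I used the wrist view, and the tab went in without contact force.

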